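# Rack a locating plate and clip it in

### The job

Take the footed plate off the sloping rest and lower it, without dropping it, into the empty slot of the rack, standing upright on its long edge and fully down, with its low foot towards the swing clip, and let go. Then, with the push tool held in the gripper, press the clip's arm straight down until it lies level over the foot; do not press it with the gripper itself. Finally stand the push tool upright on the bench again and let go, leaving all the other things where they are.

Things in the scene. Friction and masses are not known exactly. Their poses are not given: they have to be found in the camera images.
- plate: Dark flat steel plate, 8 mm thick, 120 mm long: 110 mm tall over y -60 to +20 mm, with a low foot 20 mm high over y +20 to +60. A window (y -40 to 0, z 30 to 68) pierces it. About 0.2 kg, centre of mass y -15, z 53. Origin: middle of its long bottom edge; x across the thickness, y towards the foot, z up the plate. At the start z leans 30 degrees from vertical, top towards the robot.
- plate_toe (a point): Centre of the end face of the plate's foot (plate y +60, z 10 mm).
- rest: Aluminium sloping rest, base 90 x 150 x 10 mm. An 8 mm backing slab on the robot's side carries the lower 60 mm of the leaning plate; the plate's upper 50 mm is free on both faces. The bottom edge stands on a ledge with an 8 mm lip in front. Origin: underside, below the foot of the slope; y along the ledge, z up.
- rack: Fixed aluminium rack, base 150 x 194 x 12 mm. Three slots along y at x -45, 0, +45 mm, each 11 mm wide between 5 mm walls 36 mm high over y -60 to +20, with flared lips to 46 mm above the floor (mouth 19 mm), open beyond y +20, end stop at y -64. Slot floor 12 mm above the bench. Two slots hold spare plates. Origin: underside, below the middle slot's centre.
- clip: Fixed aluminium bracket of the swing clip, at the +y end of the empty slot (any of the three). Origin: on that slot's floor, where the racked plate's origin belongs; y along the slot to the clip, z up: the racked plate's axes are parallel to these. Two cheeks (28 mm over both, y 72 to 112 mm, top at z 32) hold the arm's pin, which runs along x at y 102, z 28.
- keeper (a joint): Angle of the clip's arm, rad: 0 = raised 55 degrees, clear of the slot; 0.96 = level, its stop, 3 mm above the racked plate's foot (a plate not fully down blocks it). Roller radius 5 mm, 48 mm from the pin: its top goes from y 74, z 72 mm (raised) to y 54, z 33 (level) in the clip's frame. Smooth, stiff hinge (0.1 N m), stays where left; 3 to 10 N straight down on the roller closes it.
- keeper_roller (a point): Centre of the roller at the tip of the clip's arm.
- pusher: Push tool standing upright on the bench, 110 mm tall, 0.12 kg: flat white foot (diameter 36, 12 mm high), thin steel stem (diameter 16, z 12 to 42), black handle (diameter 26, z 42 to 110). Origin: centre of the foot's underside, z up its axis.
- spare1: Bystander: rectangular dark plate 8 x 75 x 60 mm standing in a slot of the rack. Origin on the slot floor at the slot's middle; the plate spans y -57.5 to +17.5.
- spare2: Bystander: dark plate 8 x 75 mm, stepped, 68 mm tall, standing in a slot of the rack. Origin as for spare1.
- gauge: Bystander: steel block 30 x 50 x 22 mm. Origin: centre of underside.
- dish: Bystander: small grey bowl, diameter 64, height 35 mm. Origin: centre of underside.
- angle: Bystander: aluminium angle bracket 70 x 50 x 60 mm. Origin: centre of underside.
- driver: Bystander: screwdriver lying on the bench. Origin at its underside, handle to its -x.
- refball: Bystander: white reference ball (diameter 38) on a round dark base, 84 mm tall. Origin: centre of underside.
- clip_press (a point): Point in the bracket's frame at y 62, z 33 mm (fixed): where the middle of the push tool's foot comes when the arm is level. Coming straight down over this point, the upright push tool stays on the roller all the way and clear of the plate.
Things that resemble listed ones, but are neither listed nor needed, are in the scene too. Leave any pink or red look-alike of the plate alone. Leave any green look-alike of the pusher alone.

How it is judged:
On the way, in this order (a step that is already met when the one before it is completed fails the run):
1. The plate, still held, is upright in the empty slot within 10 mm of its floor, foot towards the clip (z of plate in the frame of clip below 0.01 m and x of plate in the frame of clip between -0.005 and 0.005 m and y of plate in the frame of clip between -0.008 and 0.008 m and y of plate_toe in the frame of clip above 0.04 m and angle between plate's own z axis and vertical below 0.15 rad and angle between the y axis of plate and the y axis of clip, either way round below 0.12 rad and contact force between the fingers and plate above 0.5 N), for 0.05 s.
2. The plate stands home in the slot and is let go (x of plate in the frame of clip between -0.005 and 0.005 m and y of plate in the frame of clip between -0.008 and 0.008 m and z of plate in the frame of clip below 0.003 m and y of plate_toe in the frame of clip above 0.04 m and angle between plate's own z axis and vertical below 0.15 rad and angle between the y axis of plate and the y axis of clip, either way round below 0.12 rad and contact force between the fingers and plate below 0.1 N), for 0.1 s.
3. The clip's arm is pressed level with the push tool, the plate still home (x of plate in the frame of clip between -0.005 and 0.005 m and y of plate in the frame of clip between -0.008 and 0.008 m and z of plate in the frame of clip below 0.003 m and y of plate_toe in the frame of clip above 0.04 m and angle between plate's own z axis and vertical below 0.15 rad and angle between the y axis of plate and the y axis of clip, either way round below 0.12 rad and value of joint keeper above 0.88 rad and contact force between pusher and clip above 0.3 N), for 0.04 s.
At the end, for the whole second after the job is handed in: The plate rests in the slot with the clip: under 3 mm above its floor, within 5 mm across and 8 mm along it, under 0.15 rad off vertical and 0.12 rad off the slot, foot to the clip; arm past 0.88 rad; push tool upright on the bench (under 6 mm up, under 0.1 rad); all at rest, let go (all of step 2 and value of joint keeper above 0.88 rad and height (world z) of pusher below 0.006 m and angle between pusher's own z axis and vertical below 0.1 rad and contact force between the fingers and pusher below 0.1 N and linear speed of each of pusher, plate below 0.02 m/s); the robot touches nothing.
It fails at once if The gripper itself presses on the clip (over 2 N) (contact force between any of the fingers, the arm and clip above 2 N).
It fails at once if A bystander is moved by more than 20 mm (distance of any of spare1, spare2, gauge, dish, angle, driver, refball from where it was at the start of the episode above 0.02 m).
It also fails if it takes over 72 s, if anything falls off the work surface, if the arm or the gripper's body presses on something with over 40 N, if the wrist force passes 120 N, or if a joint passes its speed limit or range.

### The arm

A 6-joint arm with a two-finger parallel gripper is mounted at the origin on the work surface. World frame = base frame: x ahead of the robot, y to its left, z up, the work surface at z = 0. Lengths are in m, angles in rad, forces in N, time in s.
With the tool pointing down it reaches from about 0.35 to 0.775 m from the base axis. Payload 7.3 kg.
Tool frame: the origin (TCP) lies midway between the tips of the shut fingers; the grasp point (between the pads) lies 19 mm behind it; z points along the fingers, y is the direction in which the jaws open and shut (so a half turn about z gives the same grasp; the last joint's range is limited). The gripper opens to 92 mm and grips with 3 to 60 N. Pads are 19 mm wide; open, the fingers measure 130 mm over their backs; the gripper's body (75 mm by 190 mm) begins 47 mm behind the grasp point.
Start: joints at [1.028, 0.342, 1.524, -0, 1.275, -0.146], TCP at [0.203, 0.484, 0.194] pointing down, gripper open.
Joint ranges: [-2.53, 2.53], [-0.77, 2.02], [0.04, 2.7], [-1, 4.14], [0.28, 2.66], [-3.11, 3.11]. Speed limits (rad/s): [2.57, 2.57, 3.14, 3.14, 3.14, 3.14].

### API

Orientations are given as [roll, pitch, yaw] about the fixed x, y, z axes, in that order (R = Rz(yaw) Ry(pitch) Rx(roll)).
In Python, from cell import robot, imaging gives the robot as it stands. The module is installed in compiled form; this text tells all that it offers.
- The arm moves only by the tool send_rows, never from a script. Its argument "plan" is a list of rows, each a list of 3 entries, a list of its own where there are three numbers: the shift along the world's x, y, z in m, then the turn, a rotation vector about the world's x, y, z in rad, then the closure in counts, from 0 (fully open) to 255 (shut). A call has 1 to 20 rows; each row shifts and turns the commanded pose from where the row before left it; what a row does not reach is not made up. A row lasts 1/10 s, in which the tool goes at most 50 mm and 8.59 degrees, less where a joint would pass 70% of its speed; a pose out of reach is approached as far as the arm can. A call is refused whole if a number of a shift passes 0.05 or a number of a turn 0.15, either way. A call with a gripper value outside its range is refused whole. The fingers move at their own pace and stop on an object; "newtons" is the grip in N (left out, the last holds). Time passes only in rows, so rows that do not move let the fingers close. It gives the time, the measured TCP pose, the force and the opening at its end, in the units of the state.
- robot.observe(): the state, without advancing time (a new reading comes with each control period).
- imaging.read_camera(name): name is "scene" or "side" or "wrist"; returns a dict with "pixels" (420x560x3 uint8, red, green, blue), "fx", "fy", "cx", "cy" (pixels), "world_from_camera" (4x4, takes a point from camera to world coordinates). Camera axes: x right, y down, z forward; pixel columns grow to the right and rows downward; lengths in m; the calibration is good to about 2 mm. A picture is of the moment at which its call begins. There is no depth.
- robot.hand_in(): hands the job in, once; it reports no verdict.
The state is a dict: "time": time; "qpos": joint angles; "qvel": joint speeds; "joint_efforts": joint torques, N m; "tool_pos": TCP position; "tool_rot": TCP orientation; "contact_force": force on the tool from outside, world axes, zero at the start; "torque": the same for the moment, N m; "opening": finger opening in m.
Only numpy, scipy, OpenCV 4.12 (cv2) and the standard library are available. Lean on these libraries where they do the work, as an engineer would, in place of code of your own. Each camera call takes 0.05 s, during which the arm holds its last target.

## Working session

There is one attempt and no reset: what is moved stays moved. The work goes in short steps, Python scripts to look and compute and a tool call to move; the robot and the scene stay as the last step left them, time stands still between calls to the robot, and variables do not carry over. Pictures are saved under pics/ and viewed, and the job is handed in when it is done.

Besides the shell and the picture viewer there is one more tool, called after "Call:" as name(argument=value, ...) on one line, values as JSON. send_rows: Moves the arm, as the interface text tells. Its arguments: {"type":"object","properties":{"plan":{"type":"array"},"newtons":{"type":"number"}},"required":["plan"]}

```bash
mkdir -p pics; ls
cat > h.py <<'E'
import numpy as np, cv2
from cell import robot, imaging
def shot(n,fn=None):
    d=imaging.read_camera(n)
    if fn: cv2.imwrite('pics/'+fn,cv2.cvtColor(d['pixels'],cv2.COLOR_RGB2BGR))
    np.savez('cam_'+n+'.npz',**{k:np.array(v) for k,v in d.items()})
    return d
def load(n): return {k:v for k,v in np.load('cam_'+n+'.npz').items()}
def ray(d,u,v):
    T=np.array(d['world_from_camera']); r=T[:3,:3]@np.array([(u-d['cx'])/d['fx'],(v-d['cy'])/d['fy'],1]); return T[:3,3],r/np.linalg.norm(r)
def onz(d,u,v,z):
    o,r=ray(d,u,v); return o+r*(z-o[2])/r[2]
def tri(d1,p1,d2,p2):
    o1,r1=ray(d1,*p1);o2,r2=ray(d2,*p2)
    A=np.stack([r1,-r2],1); s=np.linalg.lstsq(A,o2-o1,rcond=None)[0]
    a=o1+s[0]*r1;b=o2+s[1]*r2
    return (a+b)/2,np.linalg.norm(a-b)
def proj(d,P):
    T=np.linalg.inv(np.array(d['world_from_camera'])); p=T[:3,:3]@np.array(P)+T[:3,3]; return np.array([d['fx']*p[0]/p[2]+d['cx'],d['fy']*p[1]/p[2]+d['cy']])
E
python3 - <<'E'
from h import *
print(robot.observe())
for n in ['scene','side','wrist']:
    d=shot(n,n+'0.png'); print(n,d['fx'],np.round(d['world_from_camera'],3).tolist())
E
```

```text
pics
{'time': 0.0, 'qpos': array([ 1.02799924e+00,  3.42753689e-01,  1.52503136e+00,  2.72512760e-05,
        1.27539163e+00, -1.45997639e-01]), 'qvel': array([ 0.00061684,  0.001087  ,  0.00048204,  0.00037229, -0.00012688,
       -0.00016608]), 'joint_efforts': array([ 2.70572364e-04, -4.31245279e+01, -2.44220781e+01,  7.16474955e-02,
        5.59645495e-02, -1.53433466e-04]), 'tool_pos': array([0.20262442, 0.48382151, 0.19312393]), 'tool_rot': array([-3.14002928e+00, -2.56223082e-04,  2.74478505e+00]), 'contact_force': array([0.43595518, 0.8470285 , 0.15464338]), 'torque': array([0.00541455, 0.02309051, 0.00228303]), 'opening': 0.09184137488232973}
scene 540.5021987173039 [[-0.205, 0.786, -0.583, 1.242], [0.979, 0.159, -0.129, 0.227], [-0.009, -0.597, -0.802, 1.062], [0.0, 0.0, 0.0, 1.0]]
side 392.8998072656904 [[0.817, -0.312, 0.484, 0.022], [-0.576, -0.424, 0.699, -0.64], [-0.013, -0.85, -0.526, 0.622], [0.0, 0.0, 0.0, 1.0]]
wrist 346.5006339280905 [[0.386, 0.891, 0.239, 0.138], [0.922, -0.373, -0.102, 0.511], [-0.002, 0.259, -0.966, 0.384], [0.0, 0.0, 0.0, 1.0]]
```

View pics/scene0.png

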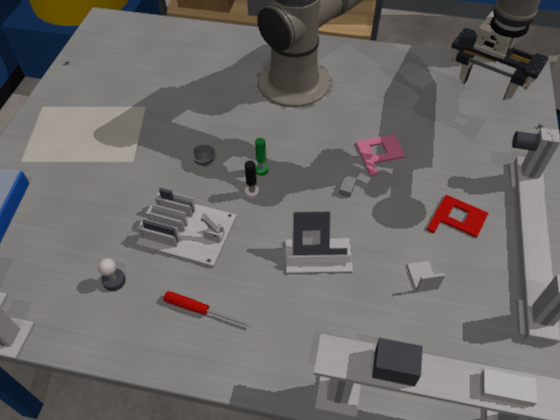

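View pics/side0.png

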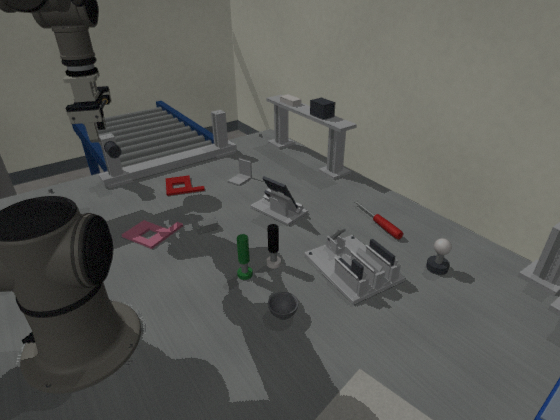

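View pics/wrist0.png

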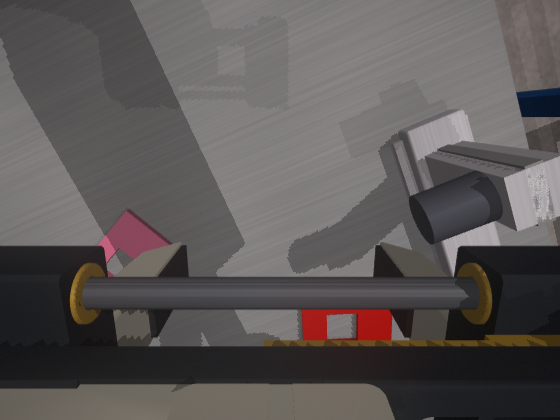

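Candidates for the plate, in scene pixels: the dark one on the rest (312,232), pink lying flat (380,150), and red lying flat (458,215). The dark one fits. Candidates for the push tool: black handle with white foot (251,178) and green (261,157). The black one fits. I'll check both choices in close crops.

Run:
```python
from h import *
def crop(n,x,y,w,h,s):
    p=cv2.cvtColor(load(n)['pixels'],cv2.COLOR_RGB2BGR)[y:y+h,x:x+w]
    return cv2.resize(p,None,fx=s,fy=s,interpolation=cv2.INTER_CUBIC)
cv2.imwrite('pics/c1.png',np.vstack([np.hstack([crop('scene',270,200,100,75,4),crop('side',240,165,100,75,4)]),np.hstack([crop('scene',135,180,110,90,3.6363636)[:300,:400],crop('side',300,220,110,85,3.6363636)[:300,:400]])]))
```

```text
(no output)
```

View pics/c1.png

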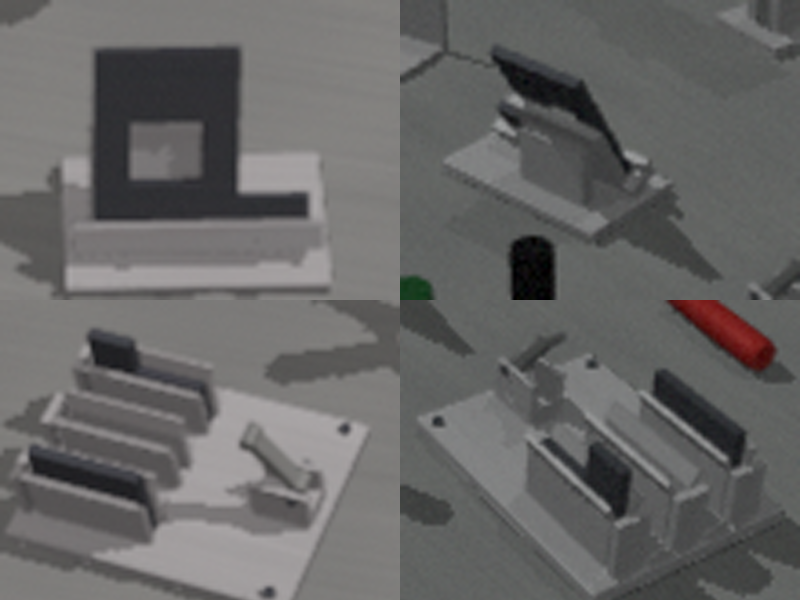

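Run:
```python
from h import *
s=load('scene');d=load('side')
print('plate top -y',tri(s,(293.5,212),d,(285.75,185)),'+y',tri(s,(330,211.5),d,(262.5,177)))
print('ledge ends', onz(s,270+94/4,200+218/4,.02),onz(s,270+308/4,200+216/4,.02))
f=lambda x,y:(135+x/3.636,180+y/3.636)
for n,p in dict(rR=(370,130),).items(): print(n,onz(s,*f(*p),.012))
print('screws',onz(s,*f(345,128),.012),onz(s,*f(268,291),.012))
print('mid slot walls top', onz(s,*f(60,98),.048), onz(s,*f(190,140),.048))
print('pusher foot',onz(s,252,191,.006),onz(d,273,262,.006), 'top',tri(s,(250.5,164),d,(273,227)))
print('dish',onz(s,204,155,.02),'ball',onz(s,108,267,.065),'green',onz(s,261,170,0))
```

```text
plate top -y (array([0.5621385 , 0.1068009 , 0.12229891]), np.float64(0.003293009914922789)) +y (array([0.54125396, 0.18488117, 0.11931399]), np.float64(0.0006289063532138589))
ledge ends [0.60369783 0.11743148 0.02      ] [0.57832431 0.23568263 0.02      ]
rR [ 0.51868311 -0.03759458  0.012     ]
screws [ 0.52037788 -0.05422329  0.012     ] [ 0.65149357 -0.06892759  0.012     ]
mid slot walls top [ 0.55846715 -0.23168892  0.048     ] [ 0.57382259 -0.13891866  0.048     ]
pusher foot [ 0.43288515 -0.02087469  0.006     ] [ 0.4325941  -0.02028408  0.006     ] top (array([ 0.43441328, -0.01971812,  0.10876328]), np.float64(0.001913308625771476))
dish [ 0.35179718 -0.16809138  0.02      ] ball [ 0.74094793 -0.26032915  0.065     ] green [ 0.35602038 -0.01568317  0.        ]
```

Call:
send_rows(plan=[[[0.0274,-0.028,0.001],[0,0,-0.0667],0],[[0.0274,-0.028,0.001],[0,0,-0.0667],0],[[0.0274,-0.028,0.001],[0,0,-0.0667],0],[[0.0274,-0.028,0.001],[0,0,-0.0667],0],[[0.0274,-0.028,0.001],[0,0,-0.0667],0],[[0.0274,-0.028,0.001],[0,0,-0.0667],0],[[0.0274,-0.028,0.001],[0,0,-0.0667],0],[[0.0274,-0.028,0.001],[0,0,-0.0667],0],[[0.0274,-0.028,0.001],[0,0,-0.0667],0],[[0.0274,-0.028,0.001],[0,0,-0.0667],0],[[0.0274,-0.028,0.001],[0,0,-0.0667],0],[[0.0274,-0.028,0.001],[0,0,-0.0667],0],[[0.0274,-0.028,0.001],[0,0,-0.0667],0],[[0.0274,-0.028,0.001],[0,0,-0.0667],0],[[0,0,0],[0,0,0],0],[[0,0,0],[0,0,0],0]])

```text
time: 1.75
tool_pos: [0.5864, 0.0917, 0.207]
tool_rot: [-3.14, -0.001, 1.81]
contact_force: [0.5, 0.9, -0.2]
opening: 0.092
```

Run:
```python
from h import *
o=robot.observe();print(o['time'],o['tool_pos'],o['tool_rot'],o['qpos'])
d=shot('wrist','w1.png');print(np.round(d['world_from_camera'],3))
np.savez('w1.npz',**{k:np.array(v) for k,v in d.items()})
```

```text
1.75 [0.58636021 0.09166117 0.20699872] [-3.14011335e+00 -6.59193341e-04  1.80989367e+00] [ 2.57796864e-02  4.61411577e-01  1.30166811e+00  3.37191026e-04
  1.38009830e+00 -2.13382322e-01]
[[ 0.972  0.229  0.06   0.57 ]
 [ 0.237 -0.938 -0.252  0.159]
 [-0.001  0.259 -0.966  0.398]
 [ 0.     0.     0.     1.   ]]
```

View pics/w1.png

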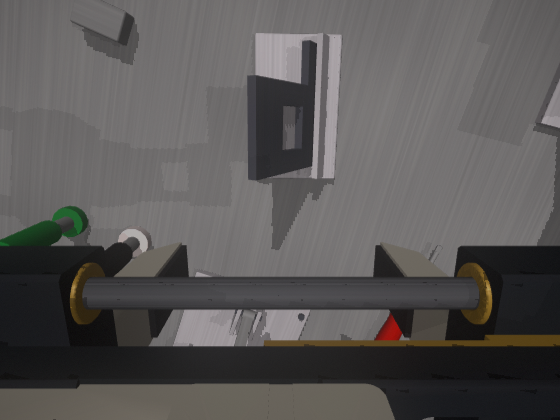

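The picture shows the dark plate on the rest: top edge at columns 248-256 (rows 76-178), foot end at (308,42), rest base at (256..341, 35..178). I'll enlarge this for corners.

Run:
```python
from h import *
p=cv2.cvtColor(load('wrist')['pixels'],cv2.COLOR_RGB2BGR)[25:190,235:355]
p=cv2.resize(p,None,fx=3.6,fy=3.6,interpolation=cv2.INTER_CUBIC)
p=np.clip(p.astype(float)*1.4,0,255).astype(np.uint8)
cv2.imwrite('pics/c2.png',p)
```

```text
(no output)
```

View pics/c2.png

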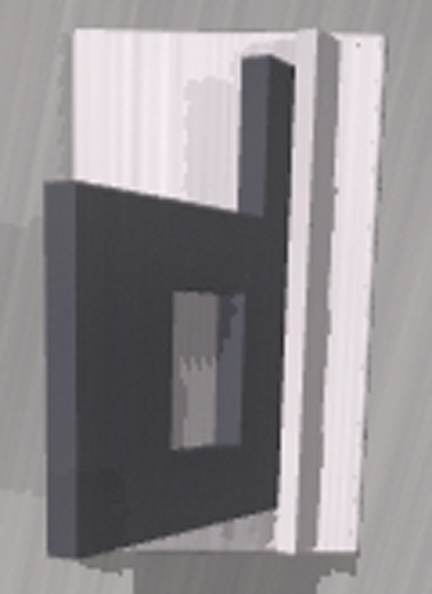

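Run:
```python
from h import *
d=load('wrist')
P=np.array([[4,20,110,78,180],[4,-60,110,80,555],[4,0,68,172,292],[4,-40,68,170,450],[4,0,30,245,293],[4,-40,30,243,445],[4,60,20,272,57],[-4,20,110,45,183],[-4,-60,110,48,556],[-4,60,20,240,58]],float)
ob=P[:,:3]/1000; im=np.stack([235+P[:,3]/3.6-.5+.14,25+P[:,4]/3.6-.36],1)
K=np.array([[d['fx'],0,d['cx']],[0,d['fy'],d['cy']],[0,0,1]],float)
ok,r,t=cv2.solvePnP(ob,im,K,None); 
pr,_=cv2.projectPoints(ob,r,t,K,None); print(np.round(pr[:,0]-im,1).tolist())
T=d['world_from_camera'];R=T[:3,:3]@cv2.Rodrigues(r)[0];o=T[:3,:3]@t[:,0]+T[:3,3]
print('origin',o,'axes x,y,z',np.round(R,3).tolist(), 'tilt',np.degrees(np.arccos(R[2,2])),'yaw',np.arctan2(R[1,1],R[0,1])-np.pi/2, 'yz',R[2,1])
f=lambda x,y:(235+x/3.6-.36,25+y/3.6-.36)
for p in [(75,30),(385,35),(358,550),(140,550)]: print(onz(d,*f(*p),.01))
print('corner top by yaw', [onz(d,*im[i],.115) for i in (0,1)])
```

```text
[[-0.4, 0.3], [-0.5, 0.5], [0.7, -1.1], [0.5, 1.2], [0.0, 0.1], [-0.6, -0.2], [-0.8, -0.2], [0.1, -0.0], [0.3, -0.7], [0.6, 0.3]]
origin [0.59927814 0.17652894 0.02059885] axes x,y,z [[0.842, -0.223, -0.492], [0.194, 0.975, -0.111], [0.504, -0.002, 0.864]] tilt 30.25932061205092 yaw 0.22516304048535063 yz -0.0018598674729455088
[0.52502065 0.23331023 0.01      ]
[0.61064142 0.25282844 0.01      ]
[0.64384779 0.10922348 0.01      ]
[0.57736314 0.09300079 0.01      ]
corner top by yaw [array([0.54412903, 0.18511813, 0.115     ]), array([0.56223811, 0.10660059, 0.115     ])]
```

Call:
send_rows(plan=[[[-0.0024,-0.0326,-0.001],[0,0,-0.0475],0],[[-0.0024,-0.0326,-0.001],[0,0,-0.0475],0],[[-0.0024,-0.0326,-0.001],[0,0,-0.0475],0],[[-0.0024,-0.0326,-0.001],[0,0,-0.0475],0],[[-0.0024,-0.0326,-0.001],[0,0,-0.0475],0],[[-0.0024,-0.0326,-0.001],[0,0,-0.0475],0],[[-0.0024,-0.0326,-0.001],[0,0,-0.0475],0],[[-0.0024,-0.0326,-0.001],[0,0,-0.0475],0],[[0,0,0],[0,0,0],0],[[0,0,0],[0,0,0],0]])

```text
time: 2.8
tool_pos: [0.5669, -0.1676, 0.1999]
tool_rot: [-3.141, -0.001, 1.432]
contact_force: [0.2, -0.2, 0.0]
opening: 0.0916
```

Run:
```python
from h import *
o=robot.observe();print(o['time'],o['tool_pos'],o['tool_rot'],o['qpos'])
d=shot('wrist','w2.png');print(np.round(d['world_from_camera'],3))
np.savez('cam_w2.npz',**{k:np.array(v) for k,v in d.items()})
```

```text
2.8 [ 0.56693384 -0.16762854  0.19987296] [-3.14130108e+00 -6.43756164e-04  1.43179753e+00] [-4.17399299e-01  4.60815881e-01  1.32228962e+00  5.51160650e-04
  1.35894445e+00 -2.78516616e-01]
[[ 0.99  -0.134 -0.036  0.576]
 [-0.139 -0.957 -0.256 -0.099]
 [ 0.     0.259 -0.966  0.391]
 [ 0.     0.     0.     1.   ]]
```

View pics/w2.png

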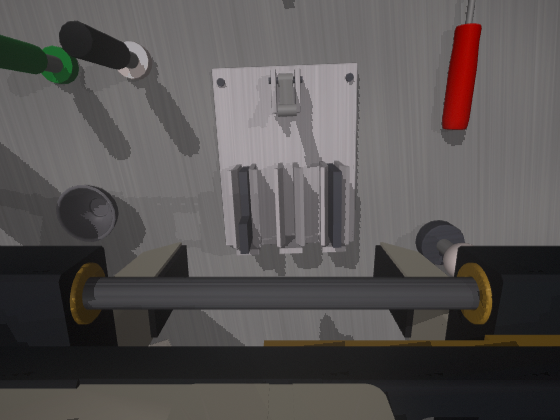

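The picture shows the rack at (212..357, 63..255), the clip at (287,90), the empty middle slot at column ~290, and the push tool's foot at (133,60). I'll crop it for measurement.

Run:
```python
from h import *
p=cv2.cvtColor(load('w2')['pixels'],cv2.COLOR_RGB2BGR)
q=cv2.resize(p[55:265,205:365],None,fx=2.8,fy=2.8,interpolation=cv2.INTER_CUBIC)
q2=cv2.resize(p[10:90,50:160],None,fx=3,fy=3,interpolation=cv2.INTER_CUBIC)
c=np.zeros((590,800,3),np.uint8);c[:588,:448]=q[:588];c[:240,460:790]=q2
cv2.imwrite('pics/c3.png',c)
```

```text
(no output)
```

View pics/c3.png

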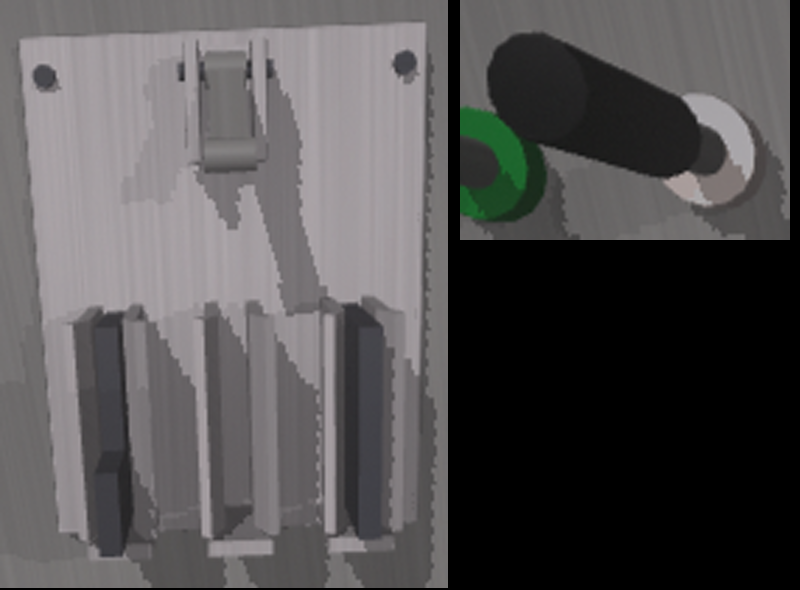

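Run:
```python
from h import *
d=load('w2')
f=lambda x,y:(205+x/2.8-.32,55+y/2.8-.32)
g=lambda x,y,z:onz(d,*f(x,y),z)
A,B=g(22,38,.012),g(425,24,.012);print('corners',A,B,np.linalg.norm(A-B))
S1,S2=g(44,76,.012),g(404,63,.012);print('screws',S1,S2)
C=g(58,533,.012);print('left edge low',C)
xa=(B-A)/np.linalg.norm(B-A);print('yaw', np.arctan2(xa[1],xa[0]),'yaw screws',np.arctan2(*(S2-S1)[[1,0]]),'left edge yaw',np.arctan2(*(A-C)[[1,0]])-np.pi/2)
p1,p2=g(180,70,.040),g(270,70,.040);print('pin',p1,p2,(p1+p2)/2)
print('roller',g(203,153,.079),g(262,152,.079))
yaw=np.mean([np.arctan2(xa[1],xa[0]),np.arctan2(*(S2-S1)[[1,0]])])
X=np.array([np.cos(yaw),np.sin(yaw)]);Y=np.array([-X[1],X[0]])
def loc(P,o): return np.round([(P[:2]-o)@X*1000,(P[:2]-o)@Y*1000],1)
o=((p1+p2)/2)[:2]-.102*Y
print('o from pin',o,'yaw',yaw)
for n,P in dict(A=A,B=B,S1=S1,S2=S2,roll1=g(203,153,.079),roll2=g(262,152,.079),
 wl=g(198,318,.058),wl2=g(205,318,.058),wlb=g(204,535,.058),wlb2=g(212,535,.058),wr=g(250,303,.058),wr2=g(260,303,.058),wr3=g(277,318,.058),wrb=g(256,530,.058),wrb3=g(279,530,.058),floor_r=g(250,318,.012),floor_l=g(219,318,.012),stop1=g(208,550,.05),stop2=g(272,550,.05),s2a=g(45,318,.058)).items(): print(n,loc(P,o))
```

```text
corners [ 0.51423667 -0.04173108  0.012     ] [ 0.65997624 -0.05733359  0.012     ] 0.14657237659753328
screws [ 0.51978424 -0.05567241  0.012     ] [ 0.65125985 -0.06953505  0.012     ]
left edge low [ 0.49279941 -0.23249188  0.012     ]
yaw -0.10665125819363482 yaw screws -0.10505073820398218 left edge yaw -0.1119081846013743
pin [ 0.57010217 -0.06336419  0.04      ] [ 0.60040317 -0.06760361  0.04      ] [ 0.58525267 -0.0654839   0.04      ]
roller [ 0.57427333 -0.09210239  0.079     ] [ 0.59234067 -0.09433097  0.079     ]
o from pin [ 0.57447602 -0.16691301] yaw -0.1058509981988085
A [-73.1 118.1]
B [ 73.4 118. ]
S1 [-66.1 104.8]
S2 [ 66.1 104.9]
roll1 [-8.1 74.4]
roll2 [10.1 74.1]
wl [-11.9  20.4]
wl2 [-9.5 20.3]
wlb [-12.7 -59.1]
wlb2 [ -9.8 -59.2]
wr [ 6.  24.9]
wr2 [ 9.5 24.8]
wr3 [15.2 19.5]
wrb [  6.3 -57.8]
wrb3 [ 14.7 -58.1]
floor_r [ 7.5 13.1]
floor_l [-4.6 13.5]
stop1 [-11.6 -68.2]
stop2 [ 12.4 -69. ]
s2a [-64.5  22.1]
```

Call:
send_rows(plan=[[[-0.0044,0.031,-0.0039],[0,0,0.0364],0],[[-0.0044,0.031,-0.0039],[0,0,0.0364],0],[[-0.0044,0.031,-0.0039],[0,0,0.0364],50],[[-0.0044,0.031,-0.0039],[0,0,0.0364],90],[[-0.0044,0.031,-0.0039],[0,0,0.0364],90],[[-0.0044,0.031,-0.0039],[0,0,0.0364],90],[[-0.0044,0.031,-0.0039],[0,0,0.0364],90],[[-0.0044,0.031,-0.0039],[0,0,0.0364],90],[[-0.0044,0.031,-0.0039],[0,0,0.0364],90],[[-0.0044,0.031,-0.0039],[0,0,0.0364],90],[[0,0,0],[0.0236,-0.103,0],90],[[0,0,0],[0.0236,-0.103,0],90],[[0,0,0],[0.0236,-0.103,0],90],[[0,0,0],[0.0236,-0.103,0],90],[[0,0,0],[0.0236,-0.103,0],90],[[0,0,0],[0,0,0],90],[[0,0,0],[0,0,0],90]])

```text
time: 4.55
tool_pos: [0.5231, 0.1425, 0.1616]
tool_rot: [2.614, -0.001, 1.797]
contact_force: [1.0, 0.1, 0.3]
opening: 0.059
```

Run:
```python
from h import *
from scipy.spatial.transform import Rotation as Ro
o=robot.observe();print(o['time'],o['tool_pos'],o['tool_rot'],o['opening'])
R=Ro.from_euler('xyz',o['tool_rot']).as_matrix();print(np.round(R,3))
y=.2252;Y=np.array([-np.sin(y),np.cos(y),0]);t=np.radians(30)
Z=np.array([-np.sin(t)*np.cos(y),-np.sin(t)*np.sin(y),np.cos(t)]);X=np.cross(Y,Z)
Rt=np.stack([Y,X,-Z],1)
print('turn needed',(Ro.from_matrix(Rt)*Ro.from_matrix(R).inv()).as_rotvec())
O=np.array([.5993,.1765,.0206]);tgt=O+Y*-.017+Z*(.091-.019)
print('tcp target',tgt,'shift',tgt-o['tool_pos'],'in plate axes',[ (tgt-o['tool_pos'])@a for a in (X,Y,Z)])
d=shot('wrist','w3.png');shot('side','s3.png')
```

```text
4.55 [0.52307482 0.1425401  0.16155749] [ 2.61424652e+00 -8.23073391e-04  1.79693861e+00] 0.05899991605007264
[[-0.224  0.842  0.49 ]
 [ 0.975  0.193  0.114]
 [ 0.001  0.503 -0.864]]
turn needed [-0.00164071  0.00346817 -0.00094074]
tcp target [0.56800514 0.15189041 0.08295383] shift [ 0.04493032  0.00935031 -0.07860366] in plate axes [np.float64(0.000434661310956372), np.float64(-0.0009187890323455478), np.float64(-0.09101463741136814)]
```

View pics/w3.png

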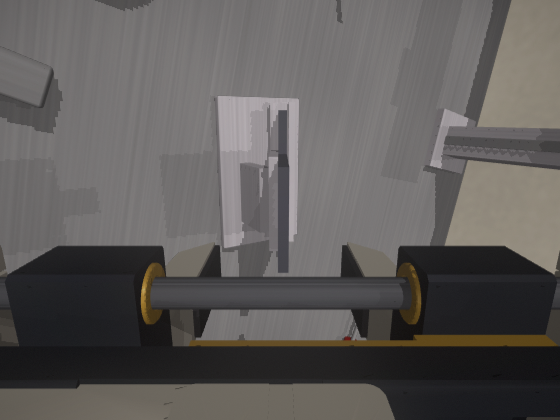

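View pics/s3.png

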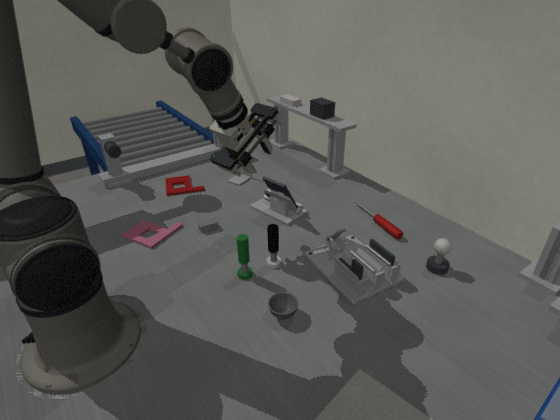

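The wrist view shows the plate edge-on between the fingers (columns 278-289, finger middle ~281), so the aim is good. Approaching and closing.

Call:
send_rows(plan=[[[0.0076,0.0016,-0.013],[0,0,0],90],[[0.0076,0.0016,-0.013],[0,0,0],90],[[0.0076,0.0016,-0.013],[0,0,0],90],[[0.0076,0.0016,-0.013],[0,0,0],90],[[0.0076,0.0016,-0.013],[0,0,0],90],[[0.0076,0.0016,-0.013],[0,0,0],90],[[0,0,0],[0,0,0],90],[[0,0,0],[0,0,0],255],[[0,0,0],[0,0,0],255],[[0,0,0],[0,0,0],255],[[0,0,0],[0,0,0],255],[[0,0,0],[0,0,0],255],[[0,0,0],[0,0,0],255],[[0,0,0],[0,0,0],255]], newtons=30)

```text
time: 6.05
tool_pos: [0.5711, 0.1506, 0.0907]
tool_rot: [2.626, -0.004, 1.797]
contact_force: [-0.7, -0.2, -0.8]
opening: 0.0081
```

Run:
```python
from h import *
o=robot.observe();print(o['time'],o['tool_pos'],o['tool_rot'],o['opening'],o['contact_force'])
d=shot('wrist','w4.png')
```

```text
6.05 [0.5710719  0.15056167 0.09072966] [ 2.62636747 -0.00401307  1.79710343] 0.008056509173436378 [-0.66394013 -0.23638368 -0.77588912]
```

View pics/w4.png

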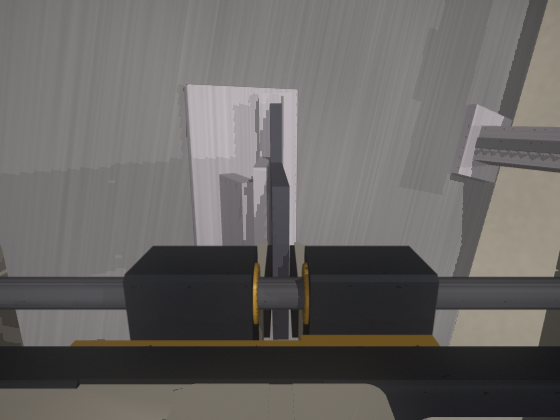

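Call:
send_rows(plan=[[[-0.0025,-0.0006,0.0043],[0,0,0],255],[[-0.0049,-0.0011,0.0086],[0,0,0],255],[[-0.0049,-0.0011,0.0086],[0,0,0],255],[[-0.0049,-0.0011,0.0086],[0,0,0],255],[[-0.0049,-0.0011,0.0086],[0,0,0],255],[[-0.0049,-0.0011,0.0086],[0,0,0],255],[[0,0,0.02],[0,0,0],255],[[0,0,0.02],[0,0,0],255],[[0,0,0.02],[0,0,0],255],[[0,0,0.01],[0,0,0],255],[[0,0,0],[0,0,0],255],[[0,0,0],[0,0,0],255]])

```text
time: 7.3
tool_pos: [0.5436, 0.1444, 0.2073]
tool_rot: [2.627, -0.004, 1.797]
contact_force: [0.7, 0.0, -2.4]
opening: 0.0071
```

Run:
```python
from h import *
o=robot.observe();print(o['time'],o['tool_pos'],o['tool_rot'],o['opening'],o['contact_force'])
d=shot('wrist','w5.png');d=shot('side','s5.png')
```

```text
7.3 [0.54356079 0.14442077 0.20729425] [ 2.62738263 -0.00409148  1.79719736] 0.007117495182228325 [ 0.69353842  0.04886834 -2.39511112]
```

View pics/w5.png

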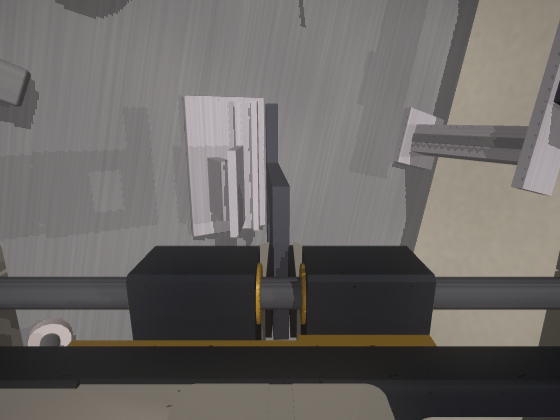

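View pics/s5.png

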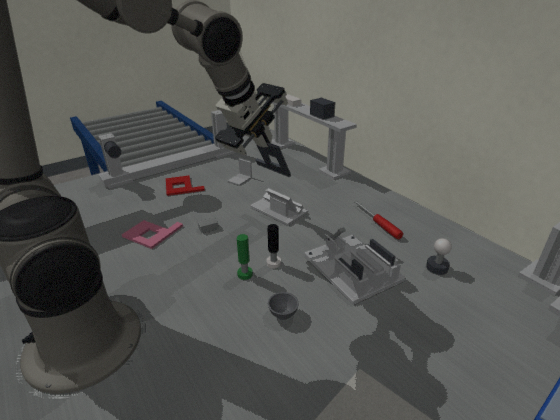

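Run:
```python
from h import *
p=cv2.cvtColor(load('wrist')['pixels'],cv2.COLOR_RGB2BGR)[90:345,235:325]
p=cv2.resize(p,None,fx=5,fy=5,interpolation=cv2.INTER_CUBIC)
p=np.clip(p.astype(float)*1.8,0,255).astype(np.uint8)
q=np.hstack([p[:600],np.zeros((600,10,3),np.uint8)]);
s=cv2.cvtColor(load('side')['pixels'],cv2.COLOR_RGB2BGR)[70:190,220:300]
s=cv2.resize(s,None,fx=4,fy=4,interpolation=cv2.INTER_CUBIC);c=np.zeros((600,330,3),np.uint8);c[:480,:320]=np.clip(s*1.6,0,255)
cv2.imwrite('pics/c5.png',np.hstack([q,c]))
```

```text
(no output)
```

View pics/c5.png

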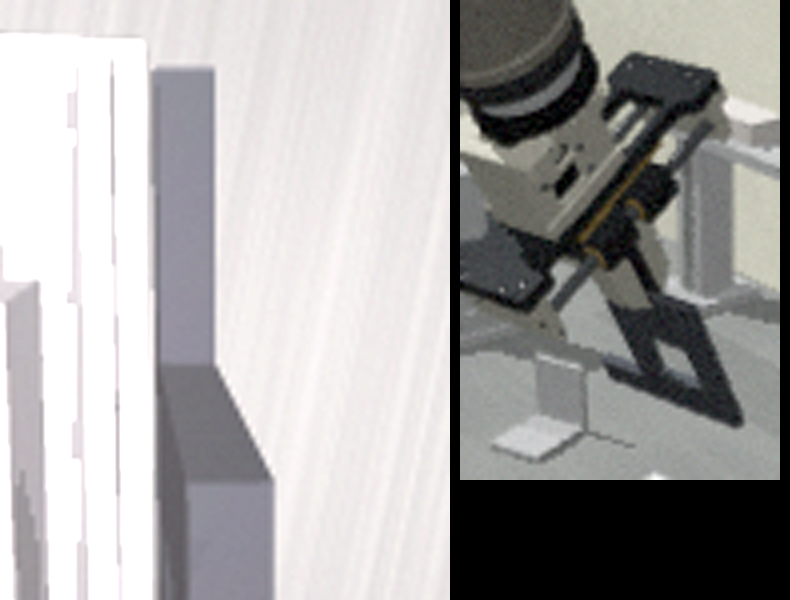

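```bash
cat > pnp.py <<'E'
from h import *
from scipy.spatial.transform import Rotation as Ro
d=load('wrist');o=robot.observe()
P=np.array([[-4,60,20,155,68],[4,60,20,215,68],[4,20,20,214,365],[-4,20,20,160,365],[4,20,110,273,481],[-4,20,110,190,482]],float)
ob=P[:,:3]/1000; im=np.stack([235+P[:,3]/5-.4,90+P[:,4]/5-.4],1)
K=np.array([[d['fx'],0,d['cx']],[0,d['fy'],d['cy']],[0,0,1]],float)
T=d['world_from_camera'];Rt=Ro.from_euler('xyz',o['tool_rot']).as_matrix()
# initial guess: plate axes y=tool x, x=tool y, z=-tool z
R0=np.stack([Rt[:,1],Rt[:,0],-Rt[:,2]],1);o0=o['tool_pos']-R0@np.array([0,-.017,.077])
Tc=np.linalg.inv(T);r0=cv2.Rodrigues(Tc[:3,:3]@R0)[0];t0=(Tc[:3,:3]@o0+Tc[:3,3]).reshape(3,1)
print('pred',np.round(cv2.projectPoints(ob,r0,t0,K,None)[0][:,0],1).tolist());print('seen',im.tolist())
ok,r,t=cv2.solvePnP(ob,im,K,None,r0.copy(),t0.copy(),True)
pr,_=cv2.projectPoints(ob,r,t,K,None); print(np.round(pr[:,0]-im,1).tolist())
R=T[:3,:3]@cv2.Rodrigues(r)[0];og=T[:3,:3]@t[:,0]+T[:3,3]
print('origin',og,'z',R[:,2],'y',R[:,1])
print('relative to tool-aligned plate frame: rot',Ro.from_matrix(R0.T@R).as_rotvec(),'tcp in plate',R0.T@(o['tool_pos']-og), R.T@(o['tool_pos']-og))
E
python3 pnp.py
```

```text
pred [[274.4, 105.7], [286.0, 105.7], [285.8, 163.9], [274.6, 163.9], [288.8, 189.5], [271.7, 189.5]]
seen [[265.6, 103.19999999999999], [277.6, 103.19999999999999], [277.40000000000003, 162.6], [266.6, 162.6], [289.20000000000005, 185.79999999999998], [272.6, 186.0]]
[[0.1, 0.1], [-0.1, 0.1], [0.2, -0.2], [-0.3, -0.1], [0.5, -0.0], [-0.5, 0.0]]
origin [0.56838333 0.16917952 0.13913725] z [-0.421016   -0.09130051  0.90244653] y [-0.22053661  0.97536962 -0.00420822]
relative to tool-aligned plate frame: rot [-0.00935527  0.0676271   0.00042847] tcp in plate [ 0.00711559 -0.01827397  0.07354011] [ 0.00212769 -0.01896485  0.07367852]
```

```bash
cat >> pnp.py <<'E'
def Rz(y): return Ro.from_euler('z',y).as_matrix()
tp=R.T@(o['tool_pos']-og)
Rg=Rz(-.107)
rv=Ro.from_matrix(Rg@R.T).as_rotvec()
for h in (.055,.095,.012): 
    g=np.array([.5748,-.1670,h])+Rg@tp; print(h,'tcp goal',g,'shift',g-o['tool_pos'])
print('turn',rv,np.linalg.norm(rv)); np.savez('grip.npz',tp=tp,Rrel=R.T@Rt)
E
python3 pnp.py | tail -4
```

```text
0.055 tcp goal [ 0.57489015 -0.18608362  0.12867852] shift [ 0.0314722  -0.33046574 -0.07794603]
0.095 tcp goal [ 0.57489015 -0.18608362  0.16867852] shift [ 0.0314722  -0.33046574 -0.03794603]
0.012 tcp goal [ 0.57489015 -0.18608362  0.08567852] shift [ 0.0314722  -0.33046574 -0.12094603]
turn [-0.02164108  0.44686152 -0.32482131] 0.5528674726462044
```

Call:
send_rows(plan=[[[0.00286,-0.03004,0],[-0.002,0.0406,-0.0295],255],[[0.00286,-0.03004,0],[-0.002,0.0406,-0.0295],255],[[0.00286,-0.03004,0],[-0.002,0.0406,-0.0295],255],[[0.00286,-0.03004,0],[-0.002,0.0406,-0.0295],255],[[0.00286,-0.03004,0],[-0.002,0.0406,-0.0295],255],[[0.00286,-0.03004,0],[-0.002,0.0406,-0.0295],255],[[0.00286,-0.03004,0],[-0.002,0.0406,-0.0295],255],[[0.00286,-0.03004,0],[-0.002,0.0406,-0.0295],255],[[0.00286,-0.03004,0],[-0.002,0.0406,-0.0295],255],[[0.00286,-0.03004,0],[-0.002,0.0406,-0.0295],255],[[0.00286,-0.03004,0],[-0.002,0.0406,-0.0295],255],[[0,0,-0.019],[0,0,0],255],[[0,0,-0.019],[0,0,0],255],[[0,0,0],[0,0,0],255],[[0,0,0],[0,0,0],255]])

```text
time: 8.9
tool_pos: [0.5756, -0.1858, 0.1694]
tool_rot: [3.073, -0.009, 1.464]
contact_force: [0.4, 0.1, -1.4]
opening: 0.0069
```

Run:
```python
from h import *
o=robot.observe();print(o['time'],o['tool_pos'],o['tool_rot'],o['opening'],o['contact_force'])
d=shot('wrist','w6.png');s=shot('side','s6.png');s2=shot('scene','sc6.png')
p=cv2.cvtColor(d['pixels'],cv2.COLOR_RGB2BGR)[60:180,220:340]
p=cv2.resize(p,None,fx=5,fy=5,interpolation=cv2.INTER_CUBIC)
cv2.imwrite('pics/c6.png',np.clip(p.astype(float)*1.5,0,255).astype(np.uint8))
a=cv2.cvtColor(s['pixels'],cv2.COLOR_RGB2BGR)[150:300,290:410];b=cv2.cvtColor(s2['pixels'],cv2.COLOR_RGB2BGR)[120:270,125:245]
cv2.imwrite('pics/c6b.png',cv2.resize(np.hstack([a,b]),None,fx=3.3,fy=3.3,interpolation=cv2.INTER_CUBIC))
```

```text
8.9 [ 0.57559294 -0.18578287  0.1694031 ] [ 3.07261089 -0.00941558  1.46430805] 0.0068745505106762896 [ 0.43218706  0.10517958 -1.3510191 ]
```

View pics/c6.png

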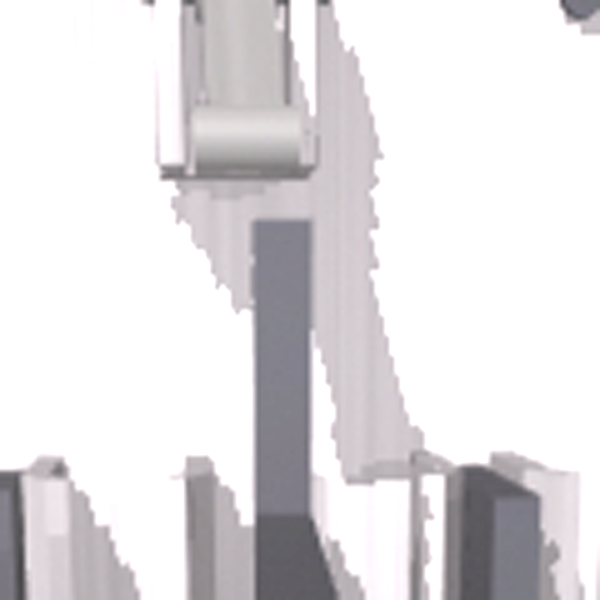

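View pics/c6b.png

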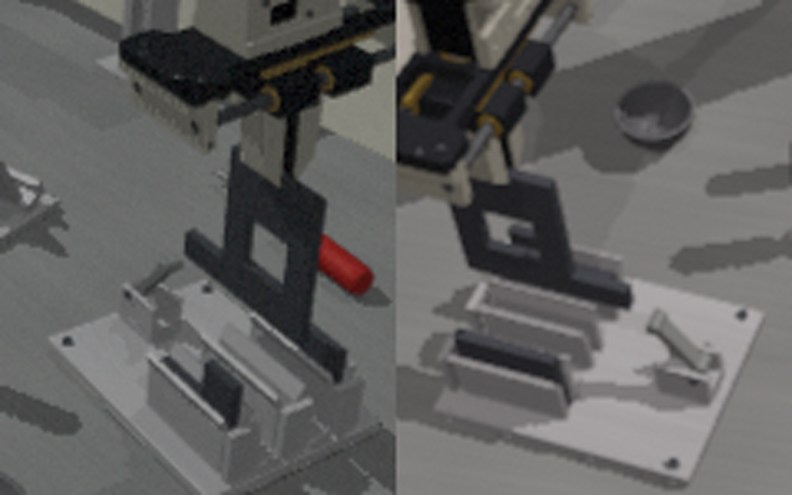

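Run:
```python
from h import *
p=cv2.cvtColor(load('wrist')['pixels'],cv2.COLOR_RGB2BGR)[140:260,220:340]
p=cv2.resize(p,None,fx=5,fy=5,interpolation=cv2.INTER_CUBIC)
cv2.imwrite('pics/c7.png',np.clip(p.astype(float)*1.7,0,255).astype(np.uint8))
```

```text
(no output)
```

View pics/c7.png

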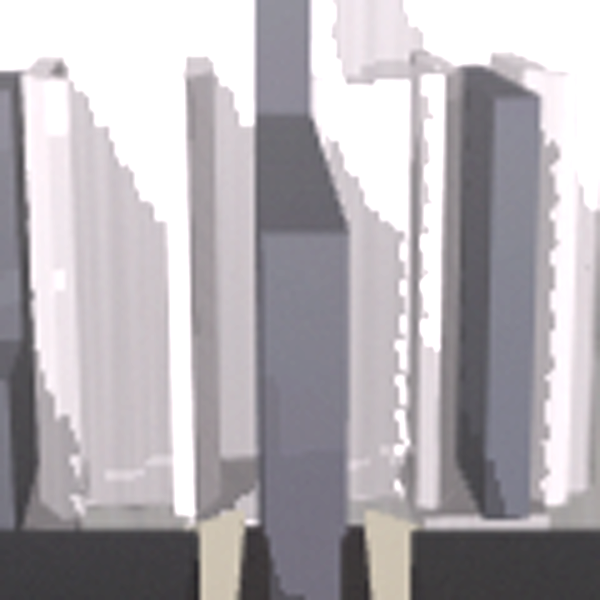

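```bash
sed -e 's/^P=np.*/P=np.array([[-4,60,20,254,220],[4,60,20,311,220],[4,20,20,311,515],[-4,20,20,257,515],[4,20,110,348,632],[-4,20,110,261,632]],float)/' -e 's/235+P/220+P/; s/90+P/60+P/' pnp.py > pnp2.py
sed -i "s/np.savez('grip.npz'.*/pass/" pnp2.py
cat >> pnp2.py <<'E'
yaw=-.107;X=np.array([np.cos(yaw),np.sin(yaw)]);Y=np.array([-X[1],X[0]]);oo=np.array([.5748,-.1670])
f=lambda x,y:(220+x/5-.4,140+y/5-.4)
for n,(x,y,z) in dict(l1=(187,80,.058),l1b=(194,510,.058),l0=(168,240,.058),lb=(190,240,.058),s1l=(412,80,.058),s1r=(445,80,.058),spareTopL=(497,110,.072),spareTopR=(540,110,.072)).items():
    P=onz(d,*f(x,y),z); print(n,np.round([(P[:2]-oo)@X*1000,(P[:2]-oo)@Y*1000],1))
r1=onz(d,220+190/5-.4,60+138/5-.4,.079);r2=onz(d,220+304/5-.4,60+138/5-.4,.079)
for P in (r1,r2): print('roller',np.round([(P[:2]-oo)@X*1000,(P[:2]-oo)@Y*1000],1))
print('plate loc',np.round([(og[:2]-oo)@X*1000,(og[:2]-oo)@Y*1000],1))
E
python3 pnp2.py
```

```text
pred [[276.6, 105.7], [288.4, 105.7], [288.1, 164.5], [276.8, 164.5], [291.6, 190.4], [274.2, 190.4]]
seen [[270.40000000000003, 103.6], [281.8, 103.6], [281.8, 162.6], [271.0, 162.6], [289.20000000000005, 186.0], [271.8, 186.0]]
[[-0.2, 0.0], [0.2, 0.0], [0.2, -0.1], [-0.3, -0.0], [0.0, -0.1], [-0.0, 0.1]]
origin [ 0.57890473 -0.16732514  0.09431197] z [-0.03651726  0.00349469  0.99932691] y [1.05230923e-01 9.94447745e-01 3.67709105e-04]
relative to tool-aligned plate frame: rot [-0.00773746  0.03552791  0.00119192] tcp in plate [ 0.00499292 -0.01820959  0.07680628] [ 0.00224205 -0.0188082   0.07679159]
0.055 tcp goal [ 0.57502059 -0.18594007  0.13179159] shift [-1.32881882e-03  5.62776017e-05 -3.93356084e-02]
0.095 tcp goal [ 0.57502059 -0.18594007  0.17179159] shift [-1.32881882e-03  5.62776017e-05  6.64391621e-04]
0.012 tcp goal [ 0.57502059 -0.18594007  0.08879159] shift [-1.32881882e-03  5.62776017e-05 -8.23356084e-02]
turn [ 0.00352409  0.03652271 -0.00156696] 0.03672577549880483
l1 [-10.2  19.5]
l1b [-10.2 -59.1]
l0 [-14.   -8.5]
lb [-10.1  -8.6]
s1l [29.  19.3]
s1r [34.8 19.2]
spareTopL [41.5 15.6]
spareTopR [48.8 15.5]
roller [-8.9 73.7]
roller [ 8.6 73.8]
plate loc [4.1 0.1]
```

Call:
send_rows(plan=[[[-0.0013,0,0],[0.0035,0.0365,-0.0016],255],[[0,0,0],[0,0,0],255],[[0,0,0],[0,0,0],255]])

```text
time: 9.35
tool_pos: [0.5749, -0.1859, 0.1706]
tool_rot: [3.106, -0.008, 1.463]
contact_force: [0.8, -0.4, -1.7]
opening: 0.0071
```

Run:
```python
from h import *
o=robot.observe();print(o['time'],o['tool_pos'],o['tool_rot'],o['opening'],o['contact_force'])
d=shot('wrist','w8.png')
p=cv2.cvtColor(d['pixels'],cv2.COLOR_RGB2BGR)[90:210,220:340]
p=cv2.resize(p,None,fx=5,fy=5,interpolation=cv2.INTER_CUBIC)
cv2.imwrite('pics/c8.png',np.clip(p.astype(float)*1.6,0,255).astype(np.uint8))
```

```text
9.35 [ 0.57487217 -0.18594315  0.17056321] [ 3.1061532  -0.00798822  1.46278229] 0.00705804229924204 [ 0.84036532 -0.43820015 -1.74154593]
```

View pics/c8.png

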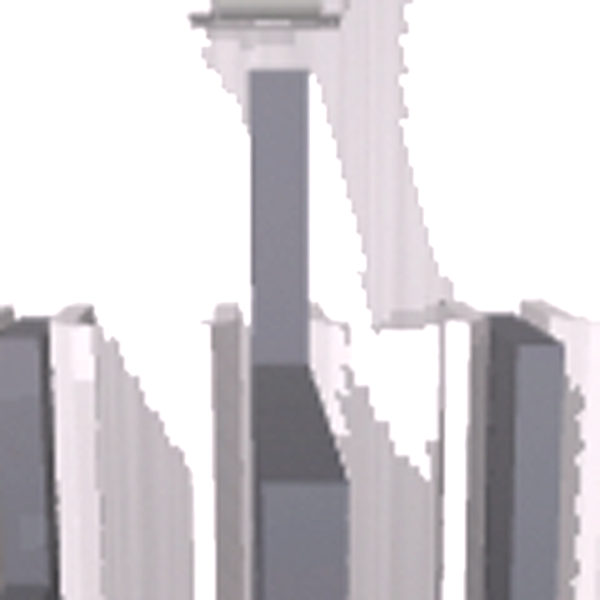

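```bash
sed -e 's/^P=np.*/P=np.array([[-4,60,20,249,70],[4,60,20,308,70],[4,20,20,307,365],[-4,20,20,252,365],[4,20,110,347,482],[-4,20,110,260,482]],float)/' -e 's/60+P/90+P/' pnp2.py > pnp3.py
python3 pnp3.py | grep -v -E '^(l|s1|spare|roller)'
```

```text
pred [[274.8, 105.5], [286.5, 105.5], [286.2, 163.9], [275.0, 163.9], [289.4, 189.5], [272.1, 189.5]]
seen [[269.40000000000003, 103.6], [281.20000000000005, 103.6], [281.0, 162.6], [270.0, 162.6], [289.0, 186.0], [271.6, 186.0]]
[[0.0, 0.0], [-0.0, 0.0], [0.1, -0.0], [-0.2, 0.0], [0.0, -0.1], [-0.0, 0.1]]
origin [ 0.57491494 -0.16719556  0.09565955] z [2.94605818e-03 9.96928550e-04 9.99995163e-01] y [ 0.10866418  0.99407765 -0.00131116]
relative to tool-aligned plate frame: rot [-0.00941419  0.03790405 -0.00058689] tcp in plate [ 0.00438859 -0.01800978  0.07485486] [ 0.00156284 -0.01871254  0.07479479]
0.055 tcp goal [ 0.57435548 -0.18577242  0.12979479] shift [-0.00030001  0.00012012 -0.04067931]
0.095 tcp goal [ 0.57435548 -0.18577242  0.16979479] shift [-0.00030001  0.00012012 -0.00067931]
0.012 tcp goal [ 0.57435548 -0.18577242  0.08679479] shift [-0.00030001  0.00012012 -0.08367931]
turn [ 0.0009997  -0.00294512  0.00188112] 0.0036348000735047306
plate loc [ 0.1 -0.2]
```

The plate is upright and within about 0.2 mm of the slot's centre. Lowering.

Call:
send_rows(plan=[[[-0.0003,0,-0.01],[0,0,0],255],[[0,0,-0.01],[0,0,0],255],[[0,0,-0.01],[0,0,0],255],[[0,0,-0.008],[0,0,0],255],[[0,0,-0.008],[0,0,0],255],[[0,0,-0.008],[0,0,0],255],[[0,0,0],[0,0,0],255]])

```text
time: 10.1
tool_pos: [0.5734, -0.1857, 0.1145]
tool_rot: [3.11, -0.009, 1.462]
contact_force: [-0.4, 0.7, -1.8]
opening: 0.0072
```

Call:
send_rows(plan=[[[0,0,-0.006],[0,0,0],255],[[0,0,-0.006],[0,0,0],255],[[0,0,-0.005],[0,0,0],255],[[0,0,-0.004],[0,0,0],255],[[0,0,-0.003],[0,0,0],255],[[0,0,0],[0,0,0],255],[[0,0,0],[0,0,0],255]])

```text
time: 10.8
tool_pos: [0.5742, -0.186, 0.0921]
tool_rot: [3.108, -0.008, 1.462]
contact_force: [-0.1, 0.9, -1.4]
opening: 0.007
```

Call:
send_rows(plan=[[[0,0,-0.002],[0,0,0],255],[[0,0,-0.002],[0,0,0],255],[[0,0,-0.001],[0,0,0],255],[[0,0,-0.001],[0,0,0],255],[[0,0,0],[0,0,0],255],[[0,0,0],[0,0,0],255]])

```text
time: 11.4
tool_pos: [0.5743, -0.186, 0.0863]
tool_rot: [3.107, -0.008, 1.462]
contact_force: [0.7, 0.1, 0.6]
opening: 0.0071
```

Call:
send_rows(plan=[[[0,0,-0.001],[0,0,0],255],[[0,0,-0.001],[0,0,0],255],[[0,0,0],[0,0,0],255],[[0,0,0],[0,0,0],255]])

```text
time: 11.8
tool_pos: [0.5756, -0.1862, 0.0862]
tool_rot: [3.104, -0.007, 1.462]
contact_force: [-0.3, 2.7, 9.8]
opening: 0.0068
```

Run:
```python
from h import *
o=robot.observe();print(o['time'],o['tool_pos'],o['opening'],o['contact_force'])
d=shot('wrist','w9.png');s=shot('side','s9.png')
a=cv2.cvtColor(s['pixels'],cv2.COLOR_RGB2BGR)[190:300,290:410];a=cv2.resize(a,None,fx=3.3,fy=3.3,interpolation=cv2.INTER_CUBIC)
p=cv2.cvtColor(d['pixels'],cv2.COLOR_RGB2BGR)[60:260,220:340]
p=cv2.resize(p,None,fx=3,fy=3,interpolation=cv2.INTER_CUBIC);c=np.zeros((600,800,3),np.uint8);c[:,:360]=p;c[:a.shape[0],380:380+a.shape[1]]=a
cv2.imwrite('pics/c9.png',np.clip(c.astype(float)*1.3,0,255).astype(np.uint8))
```

```text
11.8 [ 0.57563965 -0.1862001   0.0861729 ] 0.006801270081921377 [-0.25106526  2.69943427  9.78532295]
```

View pics/c9.png

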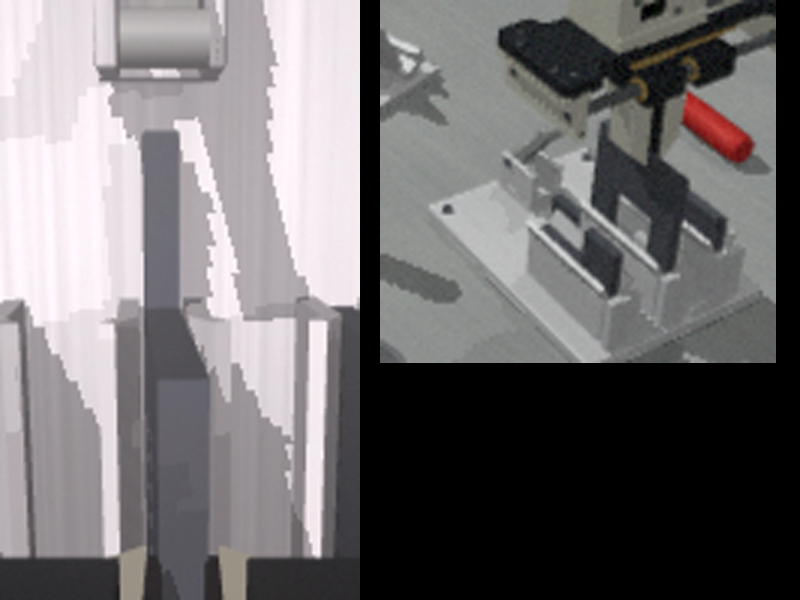

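Call:
send_rows(plan=[[[0,0,0.0015],[0,0,0],255],[[0,0,0],[0,0,0],200],[[0,0,0],[0,0,0],170],[[0,0,0],[0,0,0],170],[[0,0,0],[0,0,0],170],[[0,0,0],[0,0,0],170],[[0,0,0.005],[0,0,0],170],[[0,0,0.01],[0,0,0],170],[[0,0,0.02],[0,0,0],170],[[0,0,0.03],[0,0,0],170],[[0,0,0.03],[0,0,0],170],[[0,0,0.01],[0,0,0],170],[[0,0,0],[0,0,0],170]])

```text
time: 13.2
tool_pos: [0.575, -0.1863, 0.1926]
tool_rot: [3.104, -0.007, 1.462]
contact_force: [0.8, 0.5, -0.1]
opening: 0.0304
```

Run:
```python
from h import *
o=robot.observe();print(o['time'],o['tool_pos'],o['tool_rot'],o['opening'],o['contact_force'])
d=shot('wrist','w10.png');s=shot('side','s10.png')
np.savez('cam_w10.npz',**{k:np.array(v) for k,v in d.items()})
a=cv2.cvtColor(s['pixels'],cv2.COLOR_RGB2BGR)[190:300,290:410];a=cv2.resize(a,None,fx=3.3,fy=3.3,interpolation=cv2.INTER_CUBIC)
p=cv2.cvtColor(d['pixels'],cv2.COLOR_RGB2BGR)[60:260,220:340]
p=cv2.resize(p,None,fx=3,fy=3,interpolation=cv2.INTER_CUBIC);c=np.zeros((600,800,3),np.uint8);c[:,:360]=p;c[:a.shape[0],380:380+a.shape[1]]=a
cv2.imwrite('pics/c10.png',np.clip(c.astype(float)*1.3,0,255).astype(np.uint8))
```

```text
13.2 [ 0.57497267 -0.18634708  0.19257581] [ 3.10409004 -0.00694927  1.46241889] 0.030449968253312268 [ 0.79176418  0.5308525  -0.14354883]
```

View pics/c10.png

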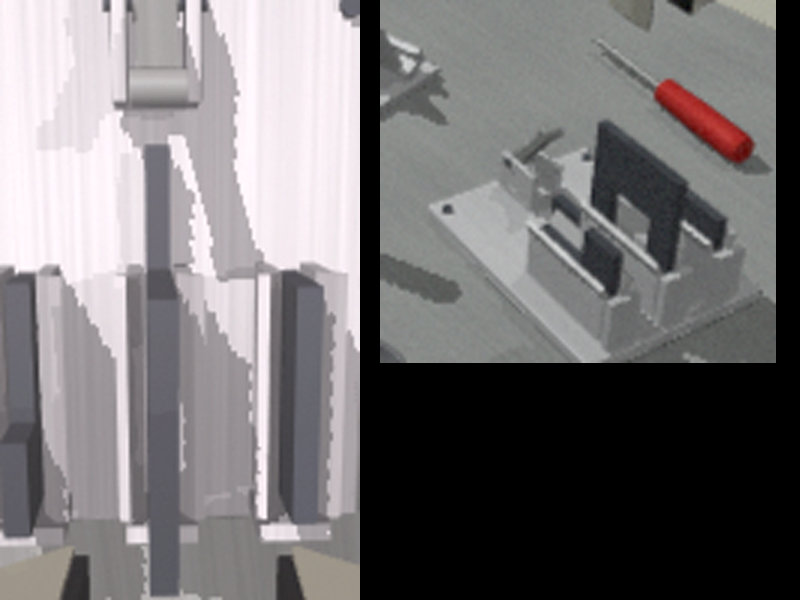

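View pics/w10.png

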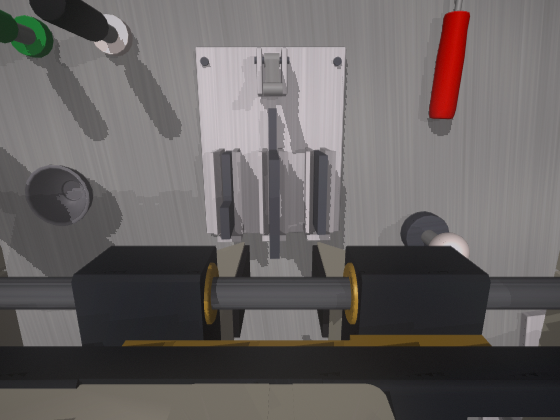

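The picture shows the plate standing in the middle slot, toe towards the clip. Now the push tool: foot seen at (112,35), black handle.

Run:
```python
from h import *
from scipy.spatial.transform import Rotation as Ro
o=robot.observe()
print((Ro.from_euler('xyz',[np.pi,0,np.pi/2-.107])*Ro.from_euler('xyz',o['tool_rot']).inv()).as_rotvec())
```

```text
[-0.00528576  0.03295795  0.00158912]
```

Call:
send_rows(plan=[[[-0.027,0.0193,0.001],[-0.001,0.0066,0.0003],120],[[-0.027,0.0193,0.001],[-0.001,0.0066,0.0003],120],[[-0.027,0.0193,0.001],[-0.001,0.0066,0.0003],120],[[-0.027,0.0193,0.001],[-0.001,0.0066,0.0003],120],[[-0.027,0.0193,0.001],[-0.001,0.0066,0.0003],120],[[0,0,0],[0,0,0],120],[[0,0,0],[0,0,0],120]])

```text
time: 14.0
tool_pos: [0.4387, -0.0892, 0.1948]
tool_rot: [3.141, -0.0, 1.464]
contact_force: [0.7, -0.0, -0.7]
opening: 0.0487
```

Run:
```python
from h import *
o=robot.observe();print(o['time'],o['tool_pos'],o['tool_rot'],o['opening'],o['contact_force'])
d=shot('wrist','w11.png')
np.savez('cam_w11.npz',**{k:np.array(v) for k,v in d.items()})
```

```text
14.0 [ 0.43870396 -0.08917487  0.19477476] [ 3.14128850e+00 -4.59669113e-05  1.46423820e+00] 0.04872027994574081 [ 0.70296872 -0.03590109 -0.70585006]
```

View pics/w11.png

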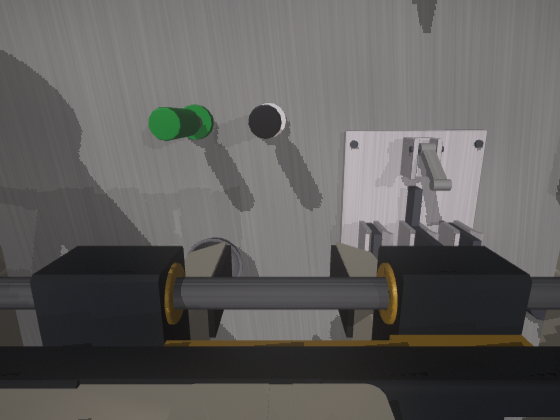

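Run:
```python
from h import *
d=load('w11');p=d['pixels'].astype(int)
m=((p.sum(2)<130)).astype(np.uint8);n,l,st,c=cv2.connectedComponentsWithStats(m)
i=[k for k in range(1,n) if abs(c[k][0]-266)<8 and abs(c[k][1]-121)<10 and st[k][4]>100][0]
print('handle blob',st[i],c[i]); 
(cx,cy),r=cv2.minEnclosingCircle(np.argwhere(l==i)[:,::-1].astype(np.float32));print(cx,cy,r,'->',onz(d,cx,cy,.11), 'exp r',346*.013/(d['world_from_camera'][2,3]-.11))
g=cv2.inRange(d['pixels'],(150,140,140),(255,255,255));g[:, :240]=0;g[:,300:]=0;g[:95]=0;g[145:]=0
pts=np.argwhere(g)[:,::-1];print(len(pts),pts.min(0),pts.max(0))
cv2.imwrite('pics/c11.png',cv2.resize(cv2.cvtColor(d['pixels'],cv2.COLOR_RGB2BGR)[90:150,235:305],None,fx=8,fy=8,interpolation=cv2.INTER_CUBIC))
```

```text
Traceback (most recent call last):
IndexError: list index out of range
```

Run:
```python
from h import *
d=load('w11')
p=d['pixels'];print(p[121,262],p[121,270],p[121,280],p[121,300])
cv2.imwrite('pics/c11.png',cv2.resize(cv2.cvtColor(p,cv2.COLOR_RGB2BGR)[90:150,235:305],None,fx=8,fy=8,interpolation=cv2.INTER_CUBIC))
```

```text
[49 48 48] [49 47 48] [45 43 45] [134 132 130]
```

View pics/c11.png

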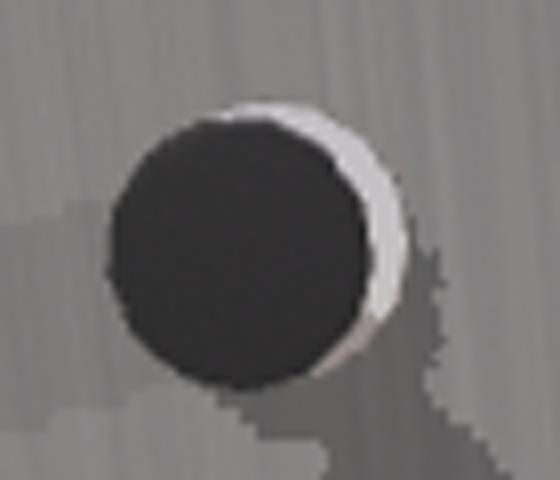

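Run:
```python
from h import *
d=load('w11');a=onz(d,264.6,121.6,.11);b=onz(d,268.7,118.9,.012);o=robot.observe()
print(a,b,o['tool_pos'],((a+b)/2-o['tool_pos'])[:2])
```

```text
[ 0.43325604 -0.02225     0.11      ] [ 0.43339705 -0.02087986  0.012     ] [ 0.43927437 -0.08962965  0.19484907] [-0.00594782  0.06806472]
```

Call:
send_rows(plan=[[[-0.002,0.0227,0],[0,0,0],120],[[-0.002,0.0227,0],[0,0,0],120],[[-0.002,0.0227,0],[0,0,0],120],[[0,0,0],[0,0,0],120],[[0,0,-0.022],[0,0,0],120],[[0,0,-0.022],[0,0,0],120],[[0,0,-0.022],[0,0,0],120],[[0,0,-0.022],[0,0,0],120],[[0,0,-0.022],[0,0,0],120],[[0,0,-0.019],[0,0,0],120],[[0,0,0],[0,0,0],120],[[0,0,0],[0,0,0],170],[[0,0,0],[0,0,0],255],[[0,0,0],[0,0,0],255],[[0,0,0],[0,0,0],255],[[0,0,0],[0,0,0],255],[[0,0,0],[0,0,0],255]], newtons=30)

```text
time: 15.75
tool_pos: [0.4338, -0.0215, 0.0673]
tool_rot: [3.138, 0.001, 1.464]
contact_force: [-0.2, -0.8, 6.9]
opening: 0.0245
```

Run:
```python
from h import *
o=robot.observe();print(o['time'],o['tool_pos'],o['tool_rot'],o['opening'],o['contact_force'])
s=shot('side','s12.png')
a=cv2.cvtColor(s['pixels'],cv2.COLOR_RGB2BGR)[180:300,200:320];cv2.imwrite('pics/c12.png',cv2.resize(a,None,fx=4,fy=4,interpolation=cv2.INTER_CUBIC))
```

```text
15.75 [ 0.4337661  -0.02152307  0.06726353] [3.13839140e+00 5.43587872e-04 1.46387750e+00] 0.024530224515085235 [-0.21809934 -0.8333393   6.8747882 ]
```

View pics/c12.png

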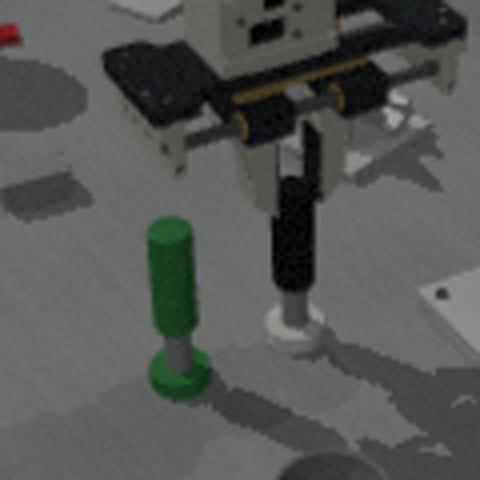

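Call:
send_rows(plan=[[[0,0,0.005],[0,0,0],255],[[0,0,0.015],[0,0,0],255],[[0,0,0.025],[0,0,0],255],[[0,0,0.025],[0,0,0],255],[[0,0,0.025],[0,0,0],255],[[0,0,0.022],[0,0,0],255],[[0.021,-0.012,0],[0,0,0],255],[[0.021,-0.012,0],[0,0,0],255],[[0.021,-0.012,0],[0,0,0],255],[[0.021,-0.012,0],[0,0,0],255],[[0.021,-0.012,0],[0,0,0],255],[[0.021,-0.012,0],[0,0,0],255],[[0.021,-0.012,0],[0,0,0],255],[[0,0,0],[0,0,0],255],[[0,0,0],[0,0,0],255]])

```text
time: 17.3
tool_pos: [0.5796, -0.1052, 0.1829]
tool_rot: [-3.141, -0.0, 1.463]
contact_force: [-0.5, -0.5, -1.4]
opening: 0.0247
```

Run:
```python
from h import *
o=robot.observe();print(o['time'],o['tool_pos'],o['tool_rot'],o['opening'],o['contact_force'])
s=shot('side','s13.png');t=shot('scene','sc13.png');d=shot('wrist','w13.png')
a=cv2.cvtColor(s['pixels'],cv2.COLOR_RGB2BGR)[150:300,290:410];b=cv2.cvtColor(t['pixels'],cv2.COLOR_RGB2BGR)[120:270,135:255]
cv2.imwrite('pics/c13.png',np.clip(1.3*cv2.resize(np.hstack([a,b]),None,fx=3.3,fy=3.3,interpolation=cv2.INTER_CUBIC).astype(float),0,255))
```

```text
17.3 [ 0.57956742 -0.10521592  0.18288462] [-3.14110492e+00 -2.98193161e-04  1.46346946e+00] 0.02466780806540903 [-0.49401719 -0.47564954 -1.39543157][ WARN:0@1.351] global loadsave.cpp:1063 imwrite_ Unsupported depth image for selected encoder is fallbacked to CV_8U.
```

View pics/c13.png

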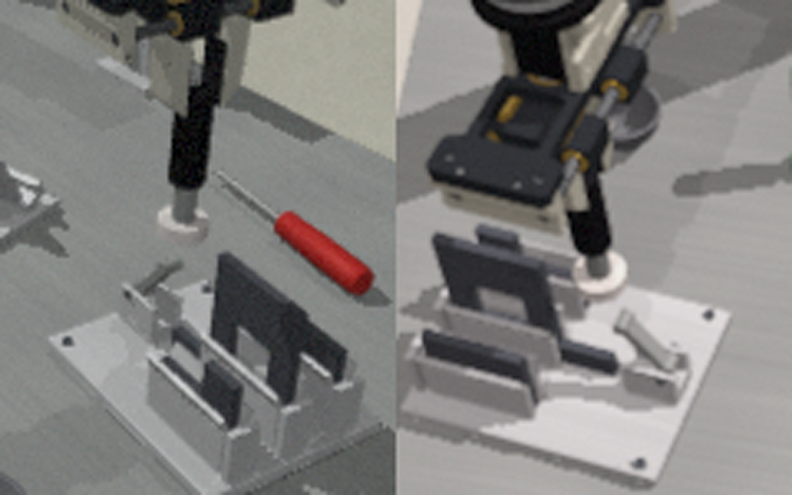

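View pics/w13.png

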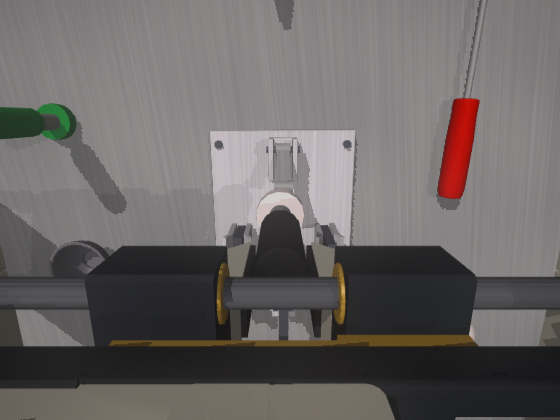

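Run:
```python
from h import *
d=load('wrist');s=load('side');t=load('scene')
cv2.imwrite('pics/c14.png',np.hstack([cv2.resize(cv2.cvtColor(i['pixels'],cv2.COLOR_RGB2BGR)[y:y+65,x:x+65],None,fx=6,fy=6,interpolation=cv2.INTER_CUBIC) for i,x,y in ((d,248,175),(s,320,165))]))
print(onz(d,280,213,.1276), 'pred px wrist',proj(d,[.5796,-.1052,.1276]),proj(s,[.5796,-.1052,.1276]),proj(s,[.5796,-.1052,.1576]))
```

```text
[ 0.57871614 -0.10380537  0.1276    ] pred px wrist [281.39024381 214.68339319] [345.50595031 215.92128115] [346.52902324 204.78826707]
```

View pics/c14.png

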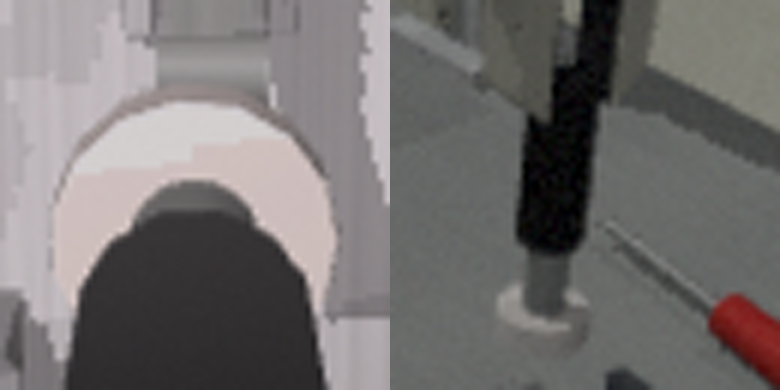

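Call:
send_rows(plan=[[[0.0018,0,0],[0,0,0],255],[[0,0,-0.01],[0,0,0],255],[[0,0,-0.01],[0,0,0],255],[[0,0,-0.008],[0,0,0],255],[[0,0,-0.006],[0,0,0],255],[[0,0,-0.006],[0,0,0],255],[[0,0,-0.006],[0,0,0],255],[[0,0,-0.006],[0,0,0],255],[[0,0,0],[0,0,0],255]], newtons=45)

```text
time: 18.35
tool_pos: [0.5813, -0.1051, 0.1303]
tool_rot: [-3.141, -0.0, 1.464]
contact_force: [-0.0, 0.9, -1.1]
opening: 0.0241
```

Run:
```python
from h import *
o=robot.observe();print(o['time'],o['tool_pos'],o['contact_force'])
s=shot('side','s15.png');t=shot('scene','sc15.png')
a=cv2.cvtColor(s['pixels'],cv2.COLOR_RGB2BGR)[180:290,300:400];b=cv2.cvtColor(t['pixels'],cv2.COLOR_RGB2BGR)[150:260,145:245]
cv2.imwrite('pics/c15.png',np.clip(1.3*cv2.resize(np.hstack([a,b]),None,fx=4,fy=4,interpolation=cv2.INTER_CUBIC).astype(float),0,255).astype(np.uint8))
```

```text
18.35 [ 0.58129254 -0.10507374  0.13033787] [-0.00758096  0.89696354 -1.11383043]
```

View pics/c15.png

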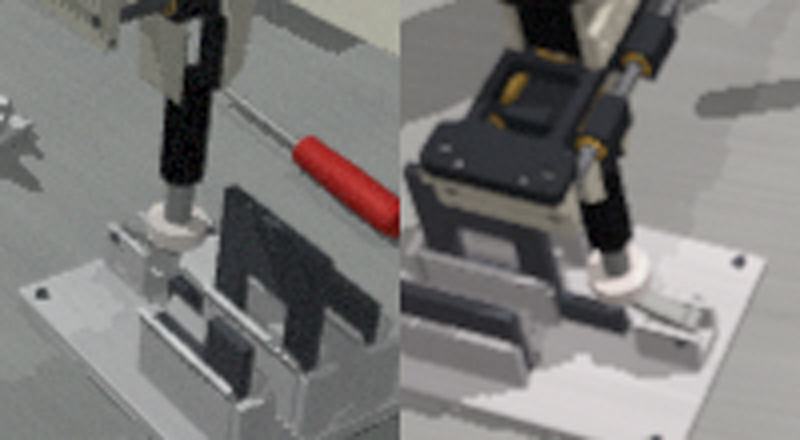

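The foot is on the roller and the arm is part-way down. Pressing on: 18 mm remain to level.

Call:
send_rows(plan=[[[0,0,-0.004],[0,0,0],255],[[0,0,-0.004],[0,0,0],255],[[0,0,-0.004],[0,0,0],255],[[0,0,-0.003],[0,0,0],255],[[0,0,-0.002],[0,0,0],255],[[0,0,0],[0,0,0],255]])

```text
time: 19.05
tool_pos: [0.5817, -0.1053, 0.1141]
tool_rot: [3.141, -0.0, 1.464]
contact_force: [-0.3, 0.6, -0.2]
opening: 0.0244
```

Call:
send_rows(plan=[[[0,0,-0.001],[0,0,0],255],[[0,0,-0.001],[0,0,0],255],[[0,0,-0.001],[0,0,0],255],[[0,0,0],[0,0,0],255],[[0,0,0],[0,0,0],255]])

```text
time: 19.55
tool_pos: [0.5821, -0.1054, 0.1121]
tool_rot: [3.139, 0.0, 1.464]
contact_force: [-0.5, 1.0, 4.6]
opening: 0.0243
```

Call:
send_rows(plan=[[[0,0,-0.001],[0,0,0],255],[[0,0,-0.0005],[0,0,0],255],[[0,0,0],[0,0,0],255],[[0,0,0],[0,0,0],255]])

```text
time: 19.95
tool_pos: [0.5827, -0.1055, 0.1118]
tool_rot: [3.138, 0.001, 1.464]
contact_force: [-1.9, 0.5, 11.9]
opening: 0.0244
```

Run:
```python
from h import *
o=robot.observe();print(o['time'],o['tool_pos'],o['contact_force'])
s=shot('side','s16.png');t=shot('scene','sc16.png')
a=cv2.cvtColor(s['pixels'],cv2.COLOR_RGB2BGR)[180:290,300:400];b=cv2.cvtColor(t['pixels'],cv2.COLOR_RGB2BGR)[150:260,145:245]
cv2.imwrite('pics/c16.png',np.clip(1.3*cv2.resize(np.hstack([a,b]),None,fx=4,fy=4,interpolation=cv2.INTER_CUBIC).astype(float),0,255).astype(np.uint8))
```

```text
19.95 [ 0.58265961 -0.10548161  0.11181158] [-1.92110369  0.51902155 11.86251413]
```

View pics/c16.png

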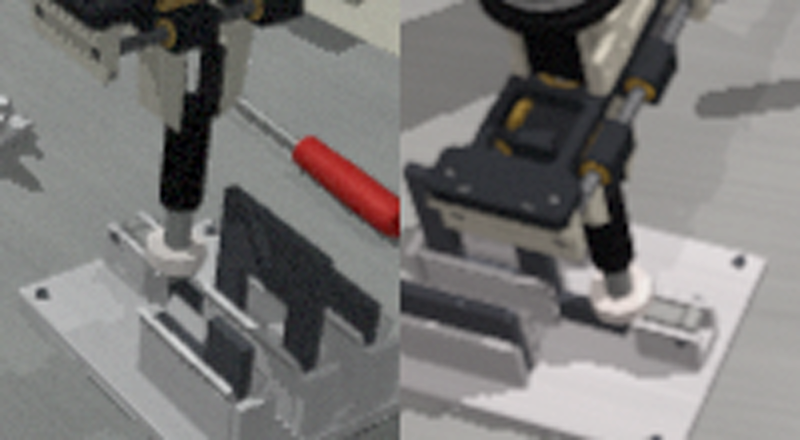

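The arm looks level, with a firm stop at 12 N. Lifting straight up and carrying the tool back.

Call:
send_rows(plan=[[[0,0,0.005],[0,0,0],255],[[0,0,0.01],[0,0,0],255],[[0,0,0.02],[0,0,0],255],[[0,0,0.02],[0,0,0],255],[[0,0,0.02],[0,0,0],255],[[-0.0185,0.0105,0],[0,0,0],255],[[-0.0185,0.0105,0],[0,0,0],255],[[-0.0185,0.0105,0],[0,0,0],255],[[-0.0185,0.0105,0],[0,0,0],255],[[-0.0185,0.0105,0],[0,0,0],255],[[-0.0185,0.0105,0],[0,0,0],255],[[-0.0185,0.0105,0],[0,0,0],255],[[-0.0185,0.0105,0],[0,0,0],255],[[0,0,-0.02],[0,0,0],255],[[0,0,-0.02],[0,0,0],255],[[0,0,0],[0,0,0],255],[[0,0,0],[0,0,0],255]])

```text
time: 21.75
tool_pos: [0.4341, -0.0214, 0.1455]
tool_rot: [3.14, 0.0, 1.464]
contact_force: [-0.5, -0.5, -0.8]
opening: 0.0241
```

Run:
```python
from h import *
o=robot.observe();print(o['time'],o['tool_pos'],o['tool_rot'],o['contact_force'])
s=shot('side','s17.png');t=shot('scene','sc17.png')
a=cv2.cvtColor(s['pixels'],cv2.COLOR_RGB2BGR)[180:300,220:400];b=cv2.cvtColor(t['pixels'],cv2.COLOR_RGB2BGR)[150:270,135:270]
cv2.imwrite('pics/c17.png',np.clip(1.3*cv2.resize(np.hstack([a,b]),None,fx=2.5,fy=2.5,interpolation=cv2.INTER_CUBIC).astype(float),0,255).astype(np.uint8))
p=o['tool_pos'];z=p[2]-.0673
print(proj(s,[p[0],p[1],z]),proj(s,[p[0],p[1],z+.012]))
```

```text
21.75 [ 0.43406361 -0.02140601  0.14545634] [3.14048498e+00 1.38280485e-04 1.46368710e+00] [-0.47669157 -0.47869791 -0.76957285]
[273.17232502 238.01251215] [273.07004471 233.82756277]
```

View pics/c17.png

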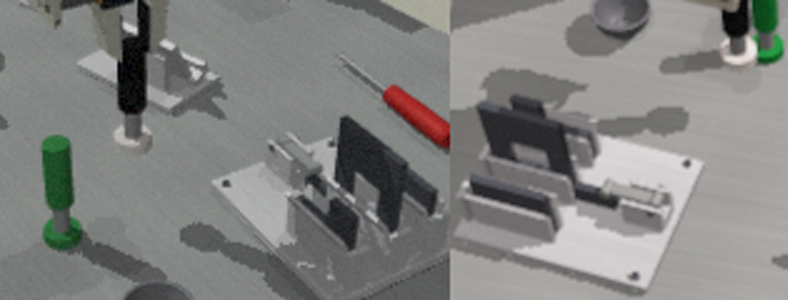

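The arm lies level over the foot. Lowering the push tool now.

Call:
send_rows(plan=[[[0,0,-0.015],[0,0,0],255],[[0,0,-0.02],[0,0,0],255],[[0,0,-0.02],[0,0,0],255],[[0,0,-0.012],[0,0,0],255],[[0,0,-0.004],[0,0,0],255],[[0,0,-0.003],[0,0,0],255],[[0,0,-0.002],[0,0,0],255],[[0,0,0],[0,0,0],255],[[0,0,0],[0,0,0],255]])

```text
time: 22.75
tool_pos: [0.4343, -0.0214, 0.0695]
tool_rot: [3.139, 0.0, 1.464]
contact_force: [-0.8, 1.1, -1.5]
opening: 0.0242
```

Call:
send_rows(plan=[[[0,0,-0.001],[0,0,0],255],[[0,0,-0.001],[0,0,0],255],[[0,0,-0.0005],[0,0,0],255],[[0,0,0],[0,0,0],255],[[0,0,0],[0,0,0],255]])

```text
time: 23.25
tool_pos: [0.4343, -0.0215, 0.0673]
tool_rot: [3.139, 0.0, 1.464]
contact_force: [-0.9, -0.0, 7.8]
opening: 0.0243
```

Call:
send_rows(plan=[[[0,0,0.0008],[0,0,0],255],[[0,0,0],[0,0,0],160],[[0,0,0],[0,0,0],120],[[0,0,0],[0,0,0],120],[[0,0,0],[0,0,0],120],[[0,0,0],[0,0,0],120],[[0,0,0.01],[0,0,0],120],[[0,0,0.02],[0,0,0],120],[[0,0,0.03],[0,0,0],120],[[0,0,0.03],[0,0,0],120],[[0,0,0.03],[0,0,0],120],[[0,0,0.03],[0,0,0],120],[[0,0,0],[0,0,0],120],[[0,0,0],[0,0,0],120]])

```text
time: 24.65
tool_pos: [0.434, -0.0214, 0.2181]
tool_rot: [3.138, 0.0, 1.464]
contact_force: [-0.0, 1.0, 0.4]
opening: 0.0486
```

Run:
```python
from h import *
o=robot.observe();print(o['time'],o['tool_pos'],o['contact_force'],o['opening'])
s=shot('side','s18.png');t=shot('scene','sc18.png')
a=cv2.cvtColor(s['pixels'],cv2.COLOR_RGB2BGR)[180:300,220:400];b=cv2.cvtColor(t['pixels'],cv2.COLOR_RGB2BGR)[130:250,135:270]
cv2.imwrite('pics/c18.png',np.clip(1.3*cv2.resize(np.hstack([a,b]),None,fx=2.5,fy=2.5,interpolation=cv2.INTER_CUBIC).astype(float),0,255).astype(np.uint8))
```

```text
24.65 [ 0.43404235 -0.0214095   0.21810222] [-0.00128512  0.97624101  0.42509446] 0.04863519697839048
```

View pics/c18.png

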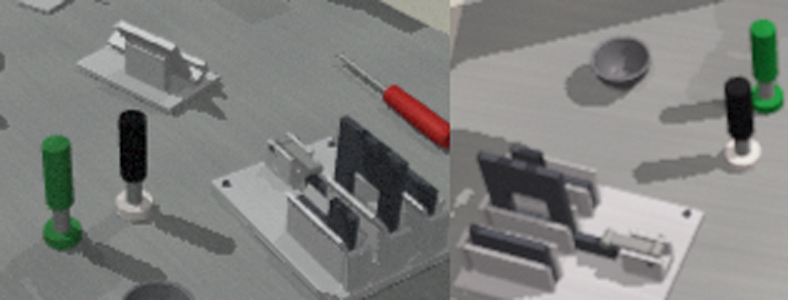

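View pics/s18.png

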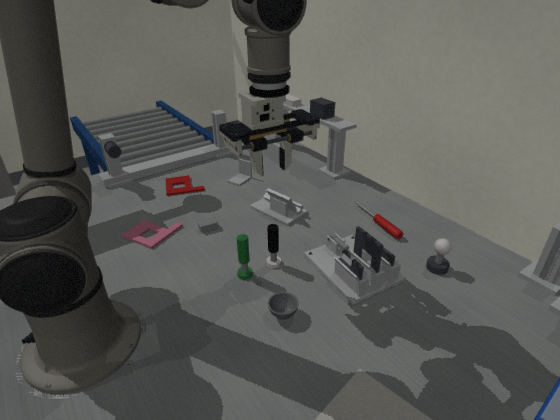

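The push tool stands upright at (273,245), the plate is in the middle slot with the arm level, and the gripper is clear of everything. Handing in.

```bash
python3 -c "
from cell import robot
print(robot.hand_in())"
```

```text
the job is handed in; nothing more can be done
None
```

I handed the job in at about 24.8 s of the 72 s allowed. All the steps were carried out, but `hand_in` reported no verdict.

- **Plate:** I lifted it off the rest and lowered it into the empty middle slot with its foot towards the clip. It touched the slot floor and took about 10 N before I let go. It sat about 2 to 4° crooked in the grip, so I straightened it above the slot; the check before lowering showed it upright and within 0.3 mm of the slot's centre.
- **Clip:** I pressed the arm down with the push tool until it hit a firm stop at about 12 N. That stop was at the level height (tool foot at 44.5 mm, expected 45 mm). After I lifted off, the pictures showed the arm level over the foot. I did not measure the joint angle itself.
- **Push tool:** It is back on the bench close to where it started, let go and standing upright.
- **Disagreements:** When I gripped the plate, the gripper sat about 7 mm higher than commanded, and I found no cause. The gripper also read about 7 mm open on the 8 mm plate and 24 mm on the 26 mm handle.
- **Other things:** In the last pictures everything else looked unmoved and the gripper was clear of it all. I checked this by eye only.

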